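Close the flight-recorder pod around its memory capsule

ROBOT

A 6-joint arm with a two-finger parallel gripper is mounted at the origin on a cart in front of the work surface, level with it; the furniture and walls round the work are solid. World frame = base frame: x ahead of the robot, y to its left, z up, the work surface at z = 0. Lengths are in mm, angles in degrees, forces in N, time in s.
With the tool pointing down it reaches from about 350 to 850 mm from the base axis. Payload 8.1 kg.
Tool frame: the origin (TCP) lies between the finger pads; the fingertips stand 19 mm ahead of it and the grasp point (between the pads) is the TCP (nose_length is the distance from the TCP to the fingertips, in mm); y points along the fingers, x is the direction in which the jaws open and shut, and the axes are right-handed (so a half turn about y gives the same grasp; the last joint's range is limited). The gripper opens to 85 mm and grips with 20 to 120 N. Pads are 22 mm wide; open, the fingers measure 114 mm over their backs; the gripper's body (76 mm by 85 mm) begins 54 mm behind the grasp point. The pads swing forward as they close: fully open they stand 13 mm farther back than shut.
Start: joints at [58.476, 7.471, 85.268, -0, 87.261, -4.893], TCP at [268.927, 536.362, 250.292] pointing down, gripper open.
Joint ranges: [-169.43, 169.43], [-51.17, 129.36], [1.28, 143.12], [-76.62, 256.62], [0, 156.53], [-152.29, 152.29]. Speed limits (degrees/s): [136.94, 136.94, 159.86, 180, 180, 180].

INTERFACE

Orientations are given as [roll, pitch, yaw] about the fixed x, y, z axes, in that order (R = Rz(yaw) Ry(pitch) Rx(roll)).
In Python, from bench import sense, snapshot, camera_info, hand_in, nose_length gives the robot as it stands.
- The arm moves only by the tool arm_command, never from a script. Its argument "commands" is a list of rows, each a list of 3 entries, a list of its own where there are three numbers: the opening in per cent of the stroke, from 0 (shut) to 100 (fully open), then the shift along the world's x, y, z in units of 30 mm (1.0 is 30 mm), then the turn, a rotation vector about the world's x, y, z in degrees. A call has 1 to 5 rows; each row shifts and turns the pose as measured when the row begins; what a row does not reach is not made up. A row lasts 1/12 s, in which the tool goes at most 41.7 mm and 7.16 degrees, less where a joint would pass 70% of its speed; a pose out of reach is approached as far as the arm can. A call is refused whole if a number of a shift passes 1 or a number of a turn 7.16, either way. A call with a gripper value outside its range is refused whole. The fingers move at their own pace and stop on an object; "force" is the grip in N (left out, the last holds). Time passes only in rows, so rows that do not move let the fingers close. It gives the time, the measured TCP pose, the force and the opening at its end, in the units of the state.
- sense(): the state, without advancing time (a new reading comes with each control period).
- snapshot(name): name is "scene" or "side" or "wrist"; returns the picture (480x640x3 uint8, blue, green, red); there is no depth.
- camera_info(name): a dict with "fx", "fy", "cx", "cy" (pixels), "rvec" (rotation vector, rad) and "tvec" (3), from world to camera coordinates, as OpenCV has them; the wrist camera has in their place "hand_eye" (4x4, takes a point from camera to tool coordinates, whose origin is the TCP and whose axes are the tool frame's). Camera axes: x right, y down, z forward; pixel columns grow to the right and rows downward; lengths in mm; the calibration is good to about 2 mm. A picture is of the moment at which its call begins: read the wrist's pose just before it. camera_info takes no time and is no camera call.
- hand_in(): hands the job in, once; it reports no verdict.
The state is a dict: "time": time; "joint_pos": joint angles; "qd": joint speeds; "joint_efforts": joint torques, N m; "tool_pos": TCP position; "tcp_rot": TCP orientation; "ft_force": force on the tool from outside, world axes, zero at the start; "wrist_torque": the same for the moment, N m; "finger_gap": finger opening in mm.
Only numpy, scipy, OpenCV 4.12 (cv2) and the standard library are available. Lean on these libraries where they do the work, as an engineer would, in place of code of your own. Each camera call takes 0.05 s, during which the arm holds its last target. There are 200 camera calls.

TASK

Close up the drone's flight-recorder pod: stand the aluminium memory capsule upright in the black lower half, then set the orange upper shell over it right down onto the flange and twist it clockwise (seen from above) fully home, so that its grip bar points along the two white marks on the mounting plate. Leave the pod closed and let go, and leave the charger block, cell tester, solder reel and tip cleaner standing where they are.

Things in the scene. Friction and masses are not known exactly. Their poses are not given: they have to be found in the camera images.
- pod_base: lower half of the pod, fixed to the bench: dark steel plate 110x110x6 mm with bolts at its corners, a black flange 76 mm across (top 10 mm above the bench) and on it a black round cup, 45 mm inside and 52 mm outside diameter, rim 38 mm above the bench. Two white marks on the plate lie along its own x axis. Origin: centre of the plate's underside, on the bench; z up
- pod_base_floor (a point): centre of the cup's floor, 10 mm above the bench, where the middle of the capsule's foot belongs
- pod_base_lugs (a point): on the cup's axis, 30 mm above the bench, level with two bayonet lugs outside the cup at the base's own +y and -y: 61 mm across, each 40 degrees wide, 28 to 33 mm above the bench, each with a vertical stop just clockwise of it (seen from above) that ends the shell's turn
- pod_shell: orange upper half of the pod, loose, upright on its open rim: hollow, skirt 70 mm outside, 64 mm inside diameter, narrower above; closed top 78 mm above the rim. On top a black upright grip bar, 50 mm long (own x), 14 mm thick (own y), 78 to 108 mm above the rim. Same turned half round. Room inside for the capsule, 74 mm high. About 0.12 kg. Origin: centre of its rim, z up
- pod_shell_grip (a point): point on the shell's axis within the grip bar, 99 mm above the shell's rim, 21 mm above its closed top, 9 mm below the bar's top
- pod_shell_tabs (a point): on the shell's axis, 13 mm above its rim, level with two inner tabs (own +y, -y; 50 degrees wide). They pass the lugs with the shell's x axis 50 to 110 degrees (best 70) counter-clockwise of the base's, seen from above; the rim then reaches the flange. Then it turns freely clockwise to the stops, x axes in line. At wrong angles it stays 12 mm too high. Radial play 1.5 mm
- capsule: aluminium memory capsule, the inner shell: closed upright cylinder 39 mm in diameter, 70 mm tall, with a blue band round it at half height and a blue dot on top, about 0.10 kg. Standing in the cup its upper 42 mm stay above the cup's rim. Origin: centre of its underside, z up. It stands between the charger block and the cell tester
- charger_brick: bystander: black charger block, upright, 40 (own x) x 56 (own y) x 76 mm tall; origin centre of its underside
- cell_tester: bystander: slim black upright cell tester, 17 (own x) x 22 (own y) x 72 mm tall, light; origin centre of its underside
- solder_reel: bystander: blue solder reel standing on one flange, flanges 53 mm in diameter with a wire end to 65 mm, 32 mm tall, beside the pod base; origin centre of its underside
- tip_cleaner: bystander: round orange tip-cleaner pot, 59 mm in diameter, 36 mm tall, beside the pod base; origin centre of its underside
Things that resemble listed ones, but are neither listed nor needed, are in the scene too. Leave any red look-alike of the capsule alone.

How it is judged:
By the outcome, as a careful person would: the job done as asked, in the order asked, and still so for the second after the job is handed in, with the robot touching nothing.
It also fails if it takes over 56 s, if anything falls off the work surface, if the arm or the gripper's body presses on something with over 40 N, if the wrist force passes 120 N, or if a joint passes its speed limit or range.

## Working session

There is one attempt and no reset: what is moved stays moved. The work goes in short steps, Python scripts to look and compute and a tool call to move; the robot and the scene stay as the last step left them, time stands still between calls to the robot, and variables do not carry over. Pictures are saved under pics/ and viewed, about 8 in all and at most 12, crops included, and the job is handed in when it is done.

Besides the shell and the picture viewer there is one more tool, called after "Request:" as name(argument=value, ...) on one line, values as JSON. arm_command: Moves the arm, as the interface text tells. Its arguments: {"type":"object","properties":{"commands":{"type":"array"},"force":{"type":"number"}},"required":["commands"]}

```bash
mkdir -p pics; ls
cat > h.py <<'E'
import numpy as np, cv2
from scipy.spatial.transform import Rotation as R
from bench import sense, snapshot, camera_info, hand_in, nose_length
def cam(n, st=None):
    c=camera_info(n); K=np.array([[c['fx'],0,c['cx']],[0,c['fy'],c['cy']],[0,0,1]])
    if n=='wrist':
        st=st or sense(); T=np.eye(4); T[:3,:3]=R.from_euler('xyz',st['tcp_rot'],degrees=True).as_matrix(); T[:3,3]=st['tool_pos']
        M=T@np.array(c['hand_eye']); return K,M[:3,:3],M[:3,3]
    Rm=cv2.Rodrigues(np.array(c['rvec'],float))[0]; return K,Rm.T,-Rm.T@np.array(c['tvec'],float).ravel()
def ray(C,u,v,z):
    K,Rw,o=C; d=Rw@np.linalg.inv(K)@[u,v,1]; return o+d*(z-o[2])/d[2]
def proj(C,p):
    K,Rw,o=C; q=K@(Rw.T@(np.array(p)-o)); return q[:2]/q[2]
E
python3 - <<'E'
from h import *
s=sense(); print(s, nose_length if not callable(nose_length) else nose_length())
for n in ('scene','side','wrist'): cv2.imwrite(f'pics/{n}0.png',snapshot(n)); print(n,cam(n)[2].round(), cam(n)[1].round(2).tolist(),camera_info(n)['fx'])
E
```

```text
pics
{'time': 0.0, 'joint_pos': array([ 5.84764073e+01,  7.51618217e+00,  8.53306331e+01,  1.05979664e-03,
        8.72618234e+01, -4.89250797e+00]), 'qd': array([ 0.07556174,  0.01686481, -0.04132146, -0.01159073,  0.05924651,
        0.05410431]), 'joint_efforts': array([-6.86748208e-04, -5.69399464e+01, -5.00555670e+01, -4.62378903e-04,
        1.51408254e-02,  5.19156856e-06]), 'tool_pos': array([268.63933349, 535.91176198, 249.22023358]), 'tcp_rot': array([-89.98967993,   0.10815253,  63.36887334]), 'ft_force': array([-0.72999778,  0.07474033,  0.65322648]), 'wrist_torque': array([ 0.02183414, -0.03970429, -0.04064327]), 'finger_gap': 85.41675822488564} 19.0
scene [  70. -979.  847.] [[0.9, -0.24, 0.35], [-0.43, -0.5, 0.75], [-0.01, -0.83, -0.56]] 574.253670205192
side [ 639. 1045.  791.] [[-0.99, 0.08, -0.09], [0.11, 0.55, -0.83], [-0.02, -0.83, -0.55]] 621.6200632144216
wrist [206. 567. 374.] [[0.45, 0.86, 0.24], [0.89, -0.43, -0.12], [-0.0, 0.27, -0.96]] 402.07550546482355
```

View pics/scene0.png

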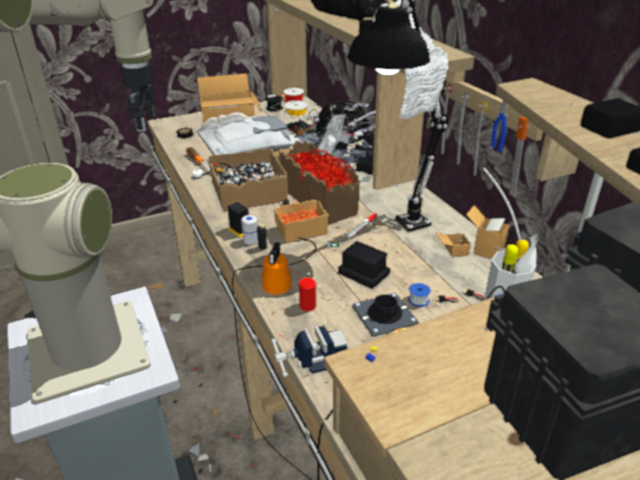

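View pics/side0.png

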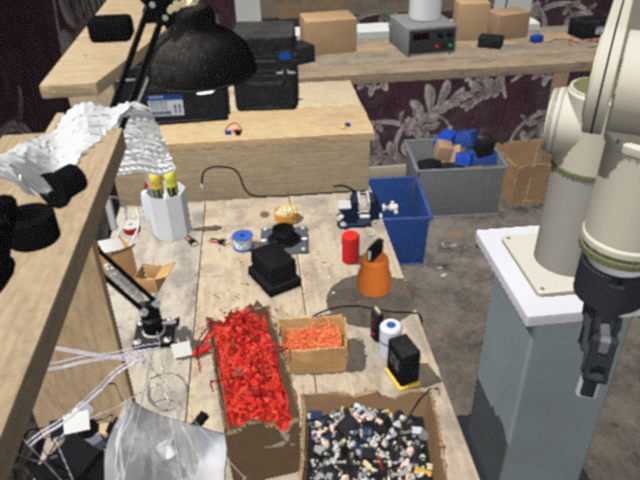

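The candidates for the capsule are:
- White/silver cylinder with blue band: scene (250,230), side (390,338). It stands between the black charger (238,218) and the tester (262,238), so this is the capsule.
- Red can: scene (308,293), side (350,247). This is the look-alike and stays where it is.

The shell is the orange cone with the black bar at scene (276,270). The base is at scene (385,308), with the reel at (419,293) and the tip cleaner at side (285,214).

Run:
```python
from h import *
A=cam('scene');B=cam('side')
def P(C): K,Rw,o=C; return K@np.c_[Rw.T,-Rw.T@o]
def tri(a,b):
    X=cv2.triangulatePoints(P(A),P(B),np.array(a,float),np.array(b,float)).ravel();return (X[:3]/X[3]).round(1)
for n,a,b in [('caps top',(249,219),(391,324)),('shell bar',(276,250),(375,247)),('cup',(386,299),(287,229)),('charger top',(238,207),(404,342)),('tester top',(262,229),(377,309)),('reel',(420,288),(242,235)),('can',(308,283),(350,236))]: print(n,tri(a,b))
S=cv2.imread('pics/scene0.png');T=cv2.imread('pics/side0.png')
a=cv2.resize(S[195:340,205:455],None,fx=3.2,fy=3.2,interpolation=cv2.INTER_CUBIC)[:, :800]
cv2.imwrite('pics/cropA.png',a)
b=cv2.resize(T[205:395,220:440],None,fx=3,fy=3,interpolation=cv2.INTER_CUBIC)
cv2.imwrite('pics/cropB.png',b)
```

```text
caps top [438.9 228.7  70. ]
shell bar [432.7  28.8 100.4]
cup [ 603.1 -167.5   38.9]
charger top [429.1 285.5  77.9]
tester top [454.5 178.   64.5]
reel [ 701.6 -161.7   33.4]
can [466.8 -72.1  65.5]
```

View pics/cropB.png

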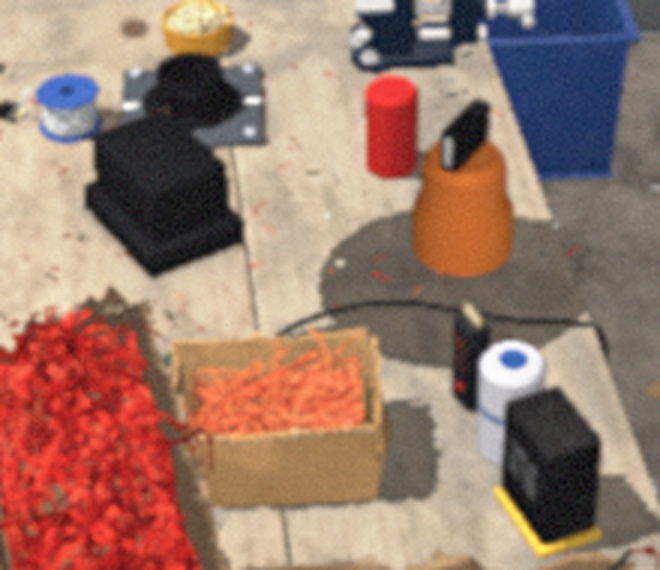

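The description matches. The heights agree (capsule top 70, bar about 100, cup rim 39). The jaws will close across the charger–tester line, at a yaw of about 13°. Next I go above it.

Request:
arm_command(commands=[[100,[0.5,-0.95,0],[0,0,-5]],[100,[0.5,-0.95,0],[0,0,-5]],[100,[0.5,-0.95,0],[0,0,-5]],[100,[0.5,-0.95,0],[0,0,-5]],[100,[0.5,-0.95,0],[0,0,-5]]], force=40)

```text
time: 0.57
tool_pos: [341.0, 392.4, 246.2]
tcp_rot: [-89.9, 0.3, 38.0]
ft_force: [0.5, 0.1, 0.7]
finger_gap: 85.7
```

Request:
arm_command(commands=[[100,[0.5,-0.95,0],[0,0,-5]],[100,[0.5,-0.95,0],[0,0,-5]],[100,[0.5,-0.95,0],[0,0,-5]],[100,[0.5,-0.95,0],[0,0,-5]],[100,[0.5,-0.95,0],[0,0,-5]]])

```text
time: 0.98
tool_pos: [417.0, 242.2, 244.8]
tcp_rot: [-89.9, 0.4, 11.8]
ft_force: [0.4, 0.5, -0.4]
finger_gap: 85.1
```

Tracking is nearly exact. Next a close look from the wrist camera.

Request:
arm_command(commands=[[100,[0.7,-0.45,0.15],[0,0,0.5]],[100,[0,0,0],[0,0,0]]])

```text
time: 1.15
tool_pos: [440.3, 222.7, 248.9]
tcp_rot: [-90.0, 0.4, 11.7]
ft_force: [1.1, 1.2, 0.0]
finger_gap: 85.5
```

Run:
```python
from h import *
st=sense();C=cam('wrist',st);I=snapshot('wrist');cv2.imwrite('pics/w1.png',I)
print(st['tool_pos'],st['tcp_rot'],C[2])
for n,p in [('caps',(439,229,70)),('tester',(454,178,72)),('charger',(429,286,76)),('tcp',st['tool_pos'])]:print(n,proj(C,p).round())
hsv=cv2.cvtColor(I,cv2.COLOR_BGR2HSV);m=cv2.inRange(hsv,(100,120,60),(125,255,255))
n,_,s,c=cv2.connectedComponentsWithStats(m)
for i in range(1,n):
    if s[i,4]>60:print(s[i],c[i].round(1),ray(C,*c[i],70).round(1))
```

```text
[440.25176762 222.73904647 248.92393484] [-90.03272836   0.39446047  11.70229391] [426.52555397 291.39655685 373.16698869]
caps [320. 213.]
tester [325. 278.]
charger [323. 135.]
tcp [319. 338.]
[308 202  23  22 391] [318.6 212.5] [437.9 229.   70. ]
```

View pics/w1.png

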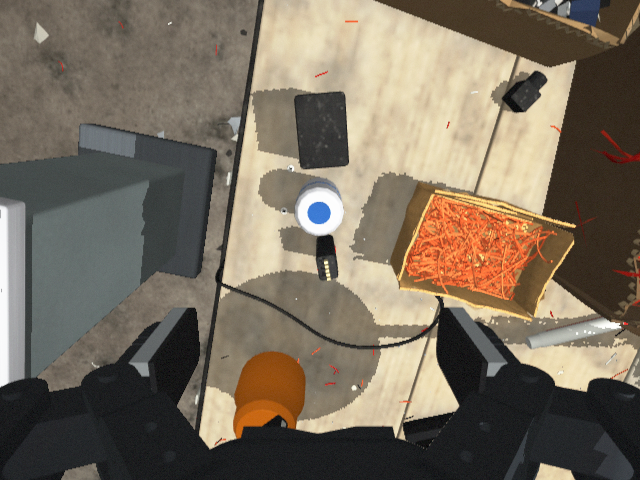

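The blue dot is at (319,212), which gives the capsule at (438,229). The charger is at (322,130), the tester at (326,260), and the carton's left edge at about (405,230). I'll use a reduced opening of about 58 mm so the fingers clear the carton, then descend.

Request:
arm_command(commands=[[68,[-0.07,0.2,-1],[0,0,0]],[68,[0,0,-1],[0,0,0]],[68,[0,0,-1],[0,0,0]],[68,[0,0,0],[0,0,0]]])

```text
time: 1.53
tool_pos: [436.4, 231.4, 157.4]
tcp_rot: [-89.9, 0.3, 11.6]
ft_force: [-1.5, -1.2, -1.9]
finger_gap: 58.5
```

Run:
```python
from h import *
C=cam('wrist');I=snapshot('wrist');print(sense()['tool_pos'],sense()['finger_gap'])
hsv=cv2.cvtColor(I,cv2.COLOR_BGR2HSV);m=cv2.inRange(hsv,(100,120,60),(125,255,255))
n,_,s,c=cv2.connectedComponentsWithStats(m)
for i in range(1,n):
    if s[i,4]>60:print(s[i],c[i].round(1),ray(C,*c[i],70).round(1))
cv2.imwrite('pics/w2.png',I)
S=sense()['tool_pos']
```

```text
[437.51184826 231.92645594 160.48500511] 58.28737272007022
[306 249  32  30 744] [321.2 263.3] [438.1 228.9  70. ]
```

View pics/w2.png

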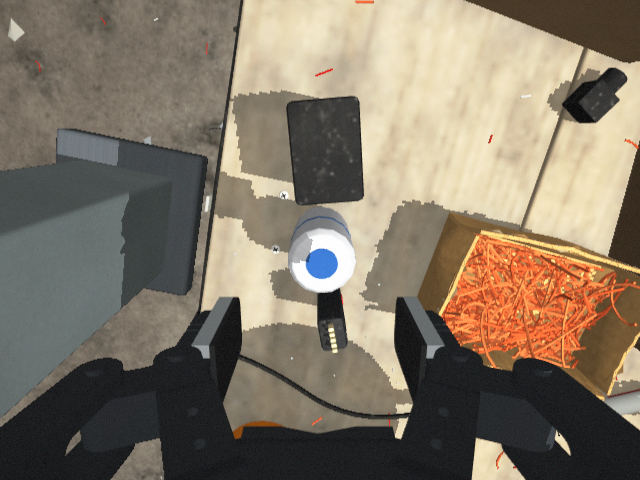

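The capsule's dot (321,263) is centred between the jaws, and both neighbours are outside the finger paths. Next I descend to about z=50 and grip.

Request:
arm_command(commands=[[68,[0.03,-0.08,-1],[0,0,0]],[68,[0,0,-1],[0,0,0]],[68,[0,0,-1],[0,0,0]],[68,[0,0,-0.6],[0,0,0]],[68,[0,0,0],[0,0,0]]])

```text
time: 2.0
tool_pos: [443.0, 235.1, 60.9]
tcp_rot: [-89.6, -0.7, 11.9]
ft_force: [0.0, 0.3, -0.6]
finger_gap: 58.1
```

Request:
arm_command(commands=[[0,[0,0,0],[0,0,0]],[0,[0,0,0],[0,0,0]],[0,[0,0,0],[0,0,0]],[0,[0,0,0],[0,0,0]],[0,[0,0,0],[0,0,0]]])

```text
time: 2.42
tool_pos: [447.3, 238.4, 70.1]
tcp_rot: [-89.5, -1.2, 12.1]
ft_force: [0.1, -0.4, -0.2]
finger_gap: 38.4
```

The arm drifted up and outward while holding still, so I check the state.

Run:
```python
from h import *
for i in range(4):
    s=sense();print(s['time'],s['tool_pos'].round(1),s['joint_pos'].round(2),s['qd'].round(2),s['joint_efforts'].round(1),s['ft_force'].round(1));
    I=snapshot('wrist') if i<3 else I
C=cam('wrist')
hsv=cv2.cvtColor(I,cv2.COLOR_BGR2HSV);m=cv2.inRange(hsv,(100,120,60),(125,255,255))
n,_,st,c=cv2.connectedComponentsWithStats(m)
for i in range(1,n):
    if st[i,4]>60:print(st[i],c[i].round(1),[ray(C,*c[i],z).round(1) for z in (70,80)])
cv2.imwrite('pics/w3.png',I)
```

```text
2.4167 [447.3 238.4  70.1] [ 22.09   1.55 111.26   0.27  65.89   9.92] [ 0.15 -1.01 -0.98  0.09  0.49 -0.02] [  0.  -45.9 -44.6   0.   -0.1   0. ] [ 0.1 -0.4 -0.2]
2.4667 [447.6 238.5  70.3] [ 22.09   1.54 111.24   0.27  65.88   9.92] [-0.1   0.3   0.29 -0.12 -0.43 -0.02] [  0.  -44.9 -43.1   0.    0.    0. ] [-0.3  0.4 -0.1]
2.5167 [447.3 238.3  69.8] [ 22.09   1.57 111.27   0.27  65.86   9.92] [-0.1   0.54  0.82 -0.13 -0.24  0.07] [  0.1 -46.2 -44.7   0.   -0.1   0. ] [-0.6 -1.1 -0.5]
2.5667 [446.8 238.1  69.3] [ 22.08   1.59 111.31   0.27  65.86   9.92] [-0.05  0.42  0.53 -0.03  0.05 -0.02] [  0.  -46.5 -45.1   0.   -0.2   0. ] [-0.3 -0.1 -1.1]
[268 275  79  33 149] [303.7 283. ] [array([437.7, 257.2,  70. ]), array([437., 261.,  80.])]
[ 296  342   54   48 2040] [322.6 365.7] [array([450.4, 228.2,  70. ]), array([448.7, 234.4,  80. ])]
```

View pics/w3.png

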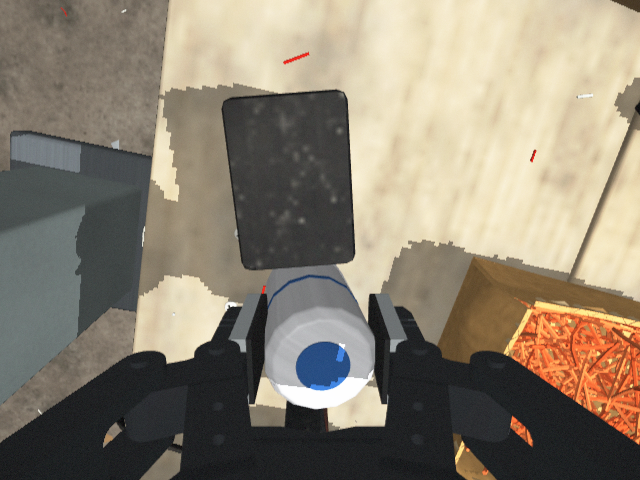

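The capsule slid along x to about (450,228), and the dot at (322,366) shows it held at the pad edge because of the row drift. It is still upright. I'll open, re-centre lower and regrip, countering the drift (about +1, +0.7, +1.8 mm per row).

Request:
arm_command(commands=[[62,[-0.03,-0.02,-0.06],[0,0,0]],[62,[-0.03,-0.02,-0.06],[0,0,0]],[62,[-0.03,-0.02,-0.06],[0,0,0]]])

```text
time: 2.82
tool_pos: [444.6, 236.3, 64.3]
tcp_rot: [-89.5, -1.3, 12.0]
ft_force: [0.1, -0.1, 0.2]
finger_gap: 53.1
```

Run:
```python
from h import *
s=sense();C=cam('wrist',s);I=snapshot('wrist')
print(s['tool_pos'].round(1),s['tcp_rot'].round(1),s['finger_gap'])
hsv=cv2.cvtColor(I,cv2.COLOR_BGR2HSV);m=cv2.inRange(hsv,(100,120,60),(125,255,255))
n,_,st,c=cv2.connectedComponentsWithStats(m)
for i in range(1,n):
    if st[i,4]>300:print(st[i],c[i].round(1),ray(C,*c[i],70).round(1))
```

```text
[444.6 236.3  64.3] [-89.5  -1.3  12. ] 53.115910582585975
[ 280  335   54   48 2008] [306.4 358.8] [441.4 230.9  70. ]
```

Request:
arm_command(commands=[[62,[-0.1,-0.12,-0.25],[0,0,0]],[62,[-0.06,-0.1,-0.25],[0,0,0]],[62,[-0.02,-0.02,-0.1],[0,0,0]]])

```text
time: 3.12
tool_pos: [438.3, 228.3, 44.4]
tcp_rot: [-89.5, -1.2, 12.1]
ft_force: [-0.3, -0.4, 0.2]
finger_gap: 53.0
```

Run:
```python
from h import *
s=sense();C=cam('wrist',s);I=snapshot('wrist');cv2.imwrite('pics/w4.png',I)
print(s['tool_pos'].round(1),s['tcp_rot'].round(1),s['finger_gap'])
hsv=cv2.cvtColor(I,cv2.COLOR_BGR2HSV);m=cv2.inRange(hsv,(100,120,60),(125,255,255))
n,_,st,c=cv2.connectedComponentsWithStats(m)
for i in range(1,n):
    if st[i,4]>300:print(st[i],c[i].round(1),ray(C,*c[i],70).round(1))
```

```text
[438.3 228.3  44.4] [-89.5  -1.2  12.1] 53.005678233783925
[ 302  349   64   56 2790] [333.6 376.9] [441.5 230.9  70. ]
```

Request:
arm_command(commands=[[62,[0.05,0.06,0.05],[0,0,0]],[30,[-0.02,-0.02,-0.05],[0,0,0]],[0,[-0.03,-0.02,-0.06],[0,0,0]],[0,[-0.03,-0.02,-0.06],[0,0,0]],[0,[-0.03,-0.02,-0.06],[0,0,0]]])

```text
time: 3.58
tool_pos: [437.9, 228.8, 42.7]
tcp_rot: [-89.5, -1.3, 12.0]
ft_force: [-6.1, -1.1, 15.8]
finger_gap: 38.4
```

Run:
```python
from h import *
s=sense();C=cam('wrist',s);I=snapshot('wrist');cv2.imwrite('pics/w5.png',I)
print(s['tool_pos'].round(1),s['tcp_rot'].round(1),s['finger_gap'])
hsv=cv2.cvtColor(I,cv2.COLOR_BGR2HSV);m=cv2.inRange(hsv,(100,120,60),(125,255,255))
n,_,st,c=cv2.connectedComponentsWithStats(m)
for i in range(1,n):
    if st[i,4]>300:print(st[i],c[i].round(1),ray(C,*c[i],70).round(1))
```

```text
[437.9 228.8  42.7] [-89.5  -1.3  12. ] 38.39805024621165
[ 286  355   65   57 2871] [317.6 383.4] [436.8 229.5  70. ]
```

It is gripped and centred within about 1 mm. Next I lift, and meanwhile check where the lamp and the other black box are.

Request:
arm_command(commands=[[0,[-0.02,0,0.5],[0,0,0]],[0,[-0.02,0,1],[0,0,0]],[0,[0,0,1],[0,0,0]],[0,[0,0,1],[0,0,0]],[0,[0,0,1],[0,0,0]]])

```text
time: 4.05
tool_pos: [430.3, 226.6, 174.9]
tcp_rot: [-89.6, -0.5, 12.1]
ft_force: [-0.2, 1.0, -0.6]
finger_gap: 38.4
```

Run:
```python
from h import *
A=cam('scene');B=cam('side')
def P(C): K,Rw,o=C; return K@np.c_[Rw.T,-Rw.T@o]
def tri(a,b):
    X=cv2.triangulatePoints(P(A),P(B),np.array(a,float),np.array(b,float)).ravel();return (X[:3]/X[3]).round(1)
print('lamp',tri((388,68),(205,85)),'box',tri((369,250),(273,257)),'shelfpost',tri((392,187),(110,235)))
s=sense();print(s['tool_pos'].round(1),s['finger_gap'].round(1))
I=snapshot('scene');cv2.imwrite('pics/s2.png',I);J=snapshot('side');cv2.imwrite('pics/d2.png',J)
print(ray(B,287,229,38),ray(A,386,299,38))
c=np.hstack([cv2.resize(I[140:340,190:400],None,fx=2,fy=2),cv2.resize(J[180:380,225:415],None,fx=2,fy=2)])
cv2.imwrite('pics/c2.png',c)
```

```text
lamp [723.3  63.8 462.6] box [641.2 -21.7  64.9] shelfpost [868.8 115.3 177.9]Traceback (most recent call last):
  File "<stdin>", line 7, in <module>
AttributeError: 'float' object has no attribute 'round'
```

Request:
arm_command(commands=[[0,[0.42,-0.94,0.3],[0,0,0]],[0,[0.42,-0.94,0.3],[0,0,0]],[0,[0.42,-0.94,0.3],[0,0,0]],[0,[0.42,-0.94,0],[0,0,0]],[0,[0.42,-0.94,0],[0,0,0]]])

```text
time: 4.47
tool_pos: [497.8, 87.8, 215.0]
tcp_rot: [-89.5, -1.5, 12.7]
ft_force: [0.8, 0.1, -1.3]
finger_gap: 38.1
```

Request:
arm_command(commands=[[0,[0.42,-0.94,0],[0,0,0]],[0,[0.42,-0.94,0],[0,0,0]],[0,[0.42,-0.94,0],[0,0,0]],[0,[0.42,-0.94,0],[0,0,0]],[0,[0.42,-0.94,0],[0,0,0]]])

```text
time: 4.88
tool_pos: [563.9, -60.6, 217.0]
tcp_rot: [-89.5, -1.7, 12.8]
ft_force: [-0.3, 0.3, -1.6]
finger_gap: 38.3
```

Request:
arm_command(commands=[[0,[0.42,-0.94,0],[0,0,0]],[0,[0.42,-0.8,0],[0,0,0]],[0,[0.3,-0.6,0],[0,0,0]],[0,[0,0,0],[0,0,0]]])

```text
time: 5.22
tool_pos: [600.6, -140.7, 216.4]
tcp_rot: [-89.6, -1.8, 12.5]
ft_force: [0.6, 0.2, -1.0]
finger_gap: 38.0
```

Run:
```python
from h import *
s=sense();C=cam('wrist',s);I=snapshot('wrist');cv2.imwrite('pics/w6.png',I)
print(s['tool_pos'].round(1),s['tcp_rot'].round(1),round(s['finger_gap'],1),proj(C,(603,-167,38)))
```

```text
[ 600.6 -140.7  216.4] [-89.6  -1.8  12.5] 38.0 [306.92784828 255.10887762]
```

View pics/w6.png

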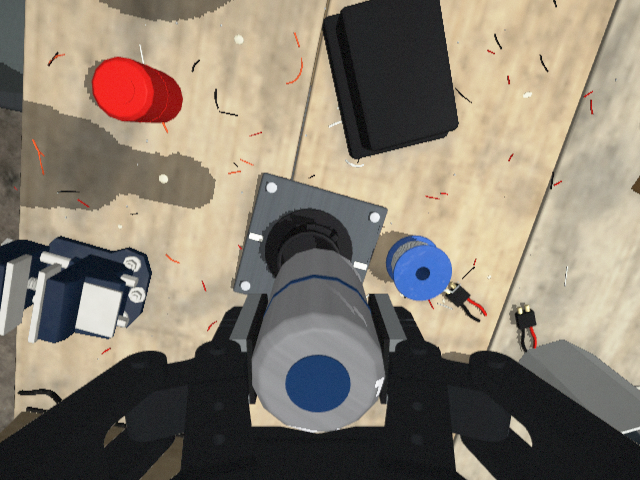

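The base is visible: marks at (255,237) and (361,265), bolts at (271,187), (375,217) and (245,286), reel at (420,268). I compute the base pose and where the capsule sits in the hand.

Run:
```python
from h import *
s=sense();C=cam('wrist',s);I=cv2.imread('pics/w6.png')
hsv=cv2.cvtColor(I,cv2.COLOR_BGR2HSV);m=cv2.inRange(hsv,(0,0,190),(180,45,255));m[:180]=0;m[300:]=0;m[:,:225]=0;m[:,395:]=0
n,_,st,c=cv2.connectedComponentsWithStats(m)
for i in range(1,n):
    if st[i,4]>15:print(st[i],c[i].round(1),ray(C,*c[i],6).round(1),ray(C,*c[i],10).round(1))
z=s['tool_pos'][2]+27.3;print('dot',ray(C,318,383,z).round(1),s['tool_pos'])
```

```text
[267 183  10  10  82] [271.4 187.3] [ 563.3 -123.6    6. ] [ 563.5 -123.    10. ]
[370 213  10   9  74] [374.5 217.1] [ 653.8 -129.8    6. ] [ 652.9 -129.2   10. ]
[249 233  14   8  77] [254.9 236.5] [ 557.4 -168.1    6. ] [ 557.7 -167.    10. ]
[354 261  13   9  79] [359.8 265.4] [ 652.1 -174.7    6. ] [ 651.3 -173.5   10. ]
[241 282   9   9  66] [245.2 285.8] [ 557.  -214.4    6. ] [ 557.3 -212.7   10. ]
dot [ 598.8 -138.4  243.6] [ 600.05997795 -139.2695086   216.26029007]
```

Base at (605,-171.5), x axis at -4°; marks and bolts agree. The TCP target is (606,-172.3). I approach to just above the rim, with the capsule foot at about z=55.

Request:
arm_command(commands=[[0,[0.1,-0.6,-0.3],[0,0,0]],[0,[0.1,-0.5,-0.6],[0,0,0]],[0,[0,0,-1],[0,0,0]],[0,[0,0,-1],[0,0,0]],[0,[0,0,-0.6],[0,0,0]]])

```text
time: 5.68
tool_pos: [609.8, -171.3, 115.5]
tcp_rot: [-89.9, -2.4, 12.6]
ft_force: [-0.1, 0.3, -1.2]
finger_gap: 38.0
```

Request:
arm_command(commands=[[0,[0,0,-0.3],[0,0,0]],[0,[0,0,0],[0,0,0]]])

```text
time: 5.85
tool_pos: [606.2, -168.2, 100.5]
tcp_rot: [-89.6, -2.0, 12.7]
ft_force: [-1.1, 0.8, -1.3]
finger_gap: 38.0
```

Request:
arm_command(commands=[[0,[0.0,-0.13,0],[0,0.5,0]],[0,[0,0,0],[0,0,0]]])

```text
time: 6.02
tool_pos: [606.0, -170.8, 101.3]
tcp_rot: [-89.4, -1.4, 12.8]
ft_force: [-0.2, 0.3, -1.0]
finger_gap: 38.5
```

Run:
```python
from h import *
s=sense();I=snapshot('wrist');s=sense();C=cam('wrist',s);I=snapshot('wrist');cv2.imwrite('pics/w7.png',I)
print(s['tool_pos'].round(1),s['tcp_rot'].round(1))
z=s['tool_pos'][2]+27.3
hsv=cv2.cvtColor(I,cv2.COLOR_BGR2HSV);m=cv2.inRange(hsv,(0,0,190),(180,45,255))
n,_,st,c=cv2.connectedComponentsWithStats(m)
for i in range(1,n):
    p=ray(C,*c[i],6)
    if st[i,4]>15 and abs(p[0]-605)<60 and abs(p[1]+171)<60:print(st[i],c[i].round(1),p.round(1))
m=cv2.inRange(hsv,(100,120,50),(125,255,255));n,_,st,c=cv2.connectedComponentsWithStats(m)
i=1+st[1:,4].argmax();print(st[i],c[i],ray(C,*c[i],z).round(1))
```

```text
[ 606.5 -170.6  101.8] [-89.4  -1.5  12.8]
[248 152  15  16 203] [255.  159.6] [ 563.7 -125.     6. ]
[407 200  15  16 174] [413.6 207.6] [ 654.8 -131.4    6. ]
[379 275  21  13 175] [389.1 280.8] [ 653.1 -176.5    6. ]
[210 304  14  13 151] [216.5 310. ] [ 557.4 -216.2    6. ]
[ 427  236  108  100 6993] [484.44473044 288.85771486] [ 641.9 -133.1  129.1]
```

View pics/w7.png

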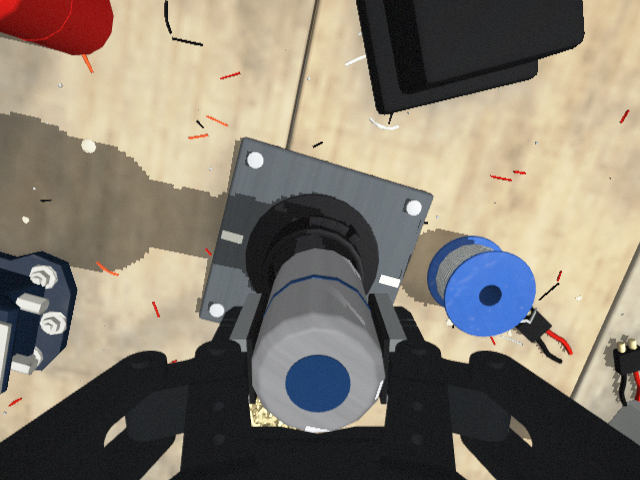

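Seen closer, the bolts put the base at (606,-173), so the TCP goes to (607,-174). I lower in steps.

Request:
arm_command(commands=[[0,[0.02,-0.13,0],[0,0,0]],[0,[0,0,-0.4],[0,0,0]],[0,[0,0,-0.1],[0,0,0]]])

```text
time: 6.37
tool_pos: [610.4, -176.0, 91.1]
tcp_rot: [-89.7, -1.9, 12.8]
ft_force: [-0.7, 0.5, -1.7]
finger_gap: 38.4
```

Request:
arm_command(commands=[[0,[-0.1,0.06,-0.15],[0,0,0]],[0,[0,0,-0.05],[0,0,0]]])

```text
time: 6.53
tool_pos: [607.4, -174.4, 84.2]
tcp_rot: [-89.7, -1.9, 12.8]
ft_force: [-1.0, 0.7, -1.5]
finger_gap: 38.3
```

Run:
```python
from h import *
for i in range(3):
    print(sense()['tool_pos'].round(1),sense()['tcp_rot'].round(1));snapshot('side')
```

```text
[ 607.4 -174.4   84.2] [-89.7  -1.9  12.8]
[ 607.6 -174.6   84.4] [-89.7  -2.   12.8]
[ 607.9 -174.7   84.9] [-89.8  -2.   12.8]
```

Request:
arm_command(commands=[[0,[-0.03,0.02,-0.3],[0,0,0]],[0,[-0.02,0.01,-0.3],[0,0,0]]])

```text
time: 6.85
tool_pos: [608.3, -174.5, 69.1]
tcp_rot: [-89.9, -2.2, 12.8]
ft_force: [-1.8, -0.3, -0.4]
finger_gap: 38.5
```

The foot is at about z=26, below the rim and free of contact, so it has entered the cup. I continue.

Request:
arm_command(commands=[[0,[-0.05,0.02,-0.25],[0,0,0]],[0,[-0.03,0.01,-0.2],[0,0,0]]])

```text
time: 7.02
tool_pos: [606.3, -173.7, 55.7]
tcp_rot: [-90.0, -2.3, 12.8]
ft_force: [-22.9, 8.9, 67.9]
finger_gap: 38.2
```

Seated with 68 N of contact. I ease off, then open.

Request:
arm_command(commands=[[0,[0.02,0,0.06],[0,0,0]]])

```text
time: 7.1
tool_pos: [606.9, -173.7, 57.7]
tcp_rot: [-90.0, -2.3, 12.8]
ft_force: [0.1, -0.4, -1.2]
finger_gap: 38.5
```

Request:
arm_command(commands=[[65,[0,0,0.02],[0,0,0]],[65,[0,0,0],[0,0,0]],[65,[0,0,0],[0,0,0]]])

```text
time: 7.35
tool_pos: [607.0, -173.6, 57.5]
tcp_rot: [-90.0, -2.3, 12.8]
ft_force: [-0.3, -0.3, 0.0]
finger_gap: 55.5
```

Request:
arm_command(commands=[[65,[0,0,0.5],[0,0,0]],[65,[0,0,1],[0,0,0]],[65,[0,0,1],[0,0,0]],[65,[0,0,1],[0,0,0]],[65,[0,0,1],[0,0,0]]])

```text
time: 7.77
tool_pos: [597.8, -170.1, 181.9]
tcp_rot: [-89.2, -1.2, 12.8]
ft_force: [1.1, -0.3, -0.7]
finger_gap: 55.3
```

Run:
```python
from h import *
s=sense();C=cam('wrist',s);I=snapshot('wrist');cv2.imwrite('pics/w8.png',I)
print(s['tool_pos'].round(1),s['tcp_rot'].round(1),s['finger_gap'])
hsv=cv2.cvtColor(I,cv2.COLOR_BGR2HSV);m=cv2.inRange(hsv,(100,120,50),(125,255,255));n,_,st,c=cv2.connectedComponentsWithStats(m)
for i in range(1,n):
    if st[i,4]>80: print(st[i],c[i].round(1),ray(C,*c[i],80).round(1))
m=cv2.inRange(hsv,(0,0,190),(180,45,255))
n,_,st,c=cv2.connectedComponentsWithStats(m)
for i in range(1,n):
    p=ray(C,*c[i],6)
    if st[i,4]>15 and abs(p[0]-605)<60 and abs(p[1]+171)<60:print(st[i],c[i].round(1),p.round(1))
```

```text
[ 597.8 -170.1  181.9] [-89.2  -1.2  12.8] 55.264951047132236
[ 410  214   77   73 3815] [450.  251.8] [ 675.9 -152.1   80. ]
[317 247  29  28 646] [330.8 260.5] [ 608.1 -172.6   80. ]
[ 14 260  41  69 542] [ 35.  301.7] [ 440.3 -236.4   80. ]
[277 151  11  12 100] [282.  156.5] [ 563.9 -124.9    6. ]
[394 187  10  11  91] [398.5 192. ] [ 654.6 -131.2    6. ]
[ 304  230   59   58 1890] [333.6 258. ] [ 618.9 -192.5    6. ]
[373 243  16  10  98] [380.7 247.7] [ 653.  -176.3    6. ]
[246 265  11  10  82] [251.1 269.5] [ 557.6 -215.8    6. ]
[378 280  13  18  37] [383.2 287.9] [ 663.7 -208.3    6. ]
[356 295  10   9  71] [360.6 299.3] [ 648.4 -221.8    6. ]
```

View pics/w8.png

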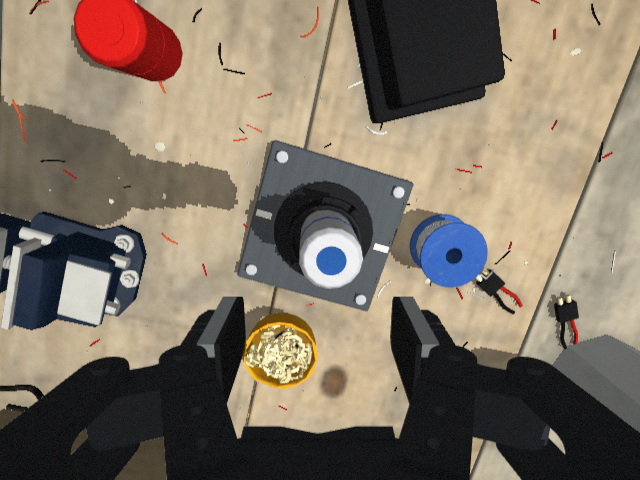

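The capsule stands in the cup: dot at (331,260) gives (608,-172.6), and its band is above the rim. The base by four bolts is (606,-173), axis -3.9°. Nothing else has moved. Next the shell.

Request:
arm_command(commands=[[100,[-0.5,0.4,0.8],[0,0,-4]],[100,[-0.65,0.8,0.4],[0,0,-4]],[100,[-0.65,0.8,0.3],[0,0,-4]],[100,[-0.65,0.8,0.3],[0,0,-4]],[100,[-0.65,0.8,0.3],[0,0,-4]]])

```text
time: 8.23
tool_pos: [507.1, -64.9, 253.0]
tcp_rot: [-89.6, -1.7, -8.3]
ft_force: [0.2, 1.1, 1.1]
finger_gap: 85.3
```

Request:
arm_command(commands=[[100,[-0.65,0.8,0],[0,0,-4]],[100,[-0.65,0.8,0],[0,0,-4]],[100,[-0.65,0.8,0],[0,0,-4]],[100,[-0.3,0.4,0],[0,0,-4]],[100,[0,0,0],[0,0,0]]])

```text
time: 8.65
tool_pos: [434.3, 25.5, 253.4]
tcp_rot: [-89.4, -1.9, -25.2]
ft_force: [0.7, -0.1, -0.4]
finger_gap: 85.7
```

```bash
cat > bar.py <<'E'
from h import *
def bar(name,ztop=108):
    s=sense();C=cam('wrist',s);I=snapshot('wrist');cv2.imwrite(f'pics/{name}.png',I)
    print(s['tool_pos'].round(1),s['tcp_rot'].round(1),s['joint_pos'].round(1),round(s['finger_gap'],1))
    hsv=cv2.cvtColor(I,cv2.COLOR_BGR2HSV)
    o=cv2.inRange(hsv,(5,150,60),(18,255,255));n,_,st,c=cv2.connectedComponentsWithStats(o)
    for i in range(1,n):
        if st[i,4]>800: print('orange',st[i],c[i].round(),ray(C,*c[i],60).round())
    print('proj bar',proj(C,(433,29,108)).round())
E
python3 -c "
from bar import *
bar('w9')"
```

```text
[434.3  25.5 253.4] [-89.4  -1.9 -25.2] [ -3.2 -21.1 111.3  -0.2  87.8  22. ] 85.7
orange [ 265  167   79   90 4096] [304. 210.] [433.  35.  60.]
proj bar [307. 230.]
```

View pics/w9.png

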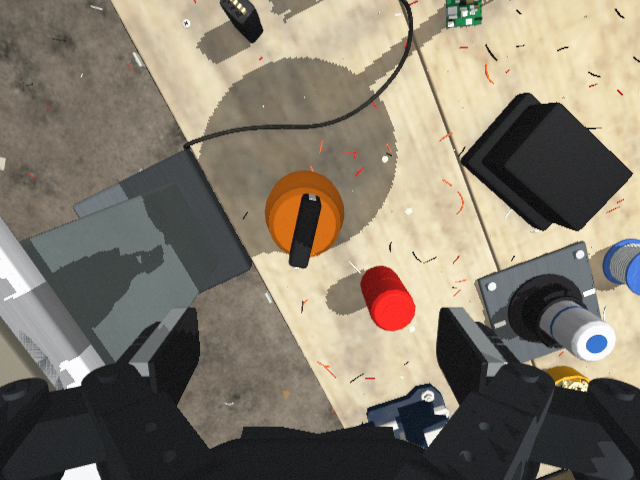

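The shell is at (304,215), with its bar running from about (311,200) to (299,264). The red can is at (388,298). I measure the bar axis.

Run:
```python
from h import *
C=cam('wrist');I=cv2.imread('pics/w9.png')
m=((I.max(2)<45)*255).astype(np.uint8);m[:185]=0;m[280:]=0;m[:,:270]=0;m[:,340:]=0
n,_,st,c=cv2.connectedComponentsWithStats(m);print(st[1:].tolist())
lab=_;i=1+st[1:,4].argmax();cs=cv2.findContours((lab==i).astype(np.uint8),0,2)[0][0]
r=cv2.minAreaRect(cs);b=cv2.boxPoints(r);print(r)
P=np.array([ray(C,*q,108)[:2] for q in b]);print(P.round(1),P.mean(0))
e=[P[1]-P[0],P[2]-P[1]];print([ (np.linalg.norm(x).round(1),np.degrees(np.arctan2(x[1],x[0])).round(1)) for x in e])
```

```text
[[290, 194, 31, 74, 1086], [297, 245, 1, 1, 1], [297, 249, 2, 3, 4], [300, 248, 1, 1, 1], [302, 251, 1, 1, 1], [302, 253, 1, 1, 1], [305, 252, 1, 2, 2], [296, 255, 2, 1, 2], [301, 258, 2, 2, 2], [300, 261, 1, 1, 1], [304, 260, 1, 1, 1], [303, 264, 1, 2, 2]]
((304.7294006347656, 230.71763610839844), (19.95760154724121, 72.67171478271484), 12.52880859375)
[[410.1  11.8]
 [441.8  52.5]
 [452.5  44.2]
 [421.1   3. ]] [431.38479808  27.88897241]
[(np.float64(51.6), np.float64(52.1)), (np.float64(13.5), np.float64(-37.8))]
```

The bar measures 51.6 × 13.5 mm (true size 50 × 14), centre (431.4,27.9), yaw 52°. So the tool yaw is -38°. I turn, level, descend and check.

Request:
arm_command(commands=[[60,[-0.1,0.1,-0.6],[0.3,0.9,-6.3]],[60,[0,0,-1],[0.3,0.9,-6.3]],[60,[0,0,-1],[0,0,0]],[60,[0,0,0],[0,0,0]]])

```text
time: 9.03
tool_pos: [435.1, 25.8, 174.9]
tcp_rot: [-89.8, -0.4, -37.6]
ft_force: [-1.6, -0.3, -0.2]
finger_gap: 51.3
```

Run:
```python
from h import *
snapshot('side');s=sense();C=cam('wrist',s);I=snapshot('wrist');cv2.imwrite('pics/w10.png',I)
print(s['tool_pos'].round(1),s['tcp_rot'].round(1),s['finger_gap'])
o=proj(C,(431.4,27.9,108));print(o)
hsv=cv2.cvtColor(I,cv2.COLOR_BGR2HSV);m=((I.max(2)<45)*255).astype(np.uint8)
k=np.zeros_like(m);cv2.circle(k,tuple(int(x) for x in o),62,255,-1);m&=k
n,lab,st,c=cv2.connectedComponentsWithStats(m);i=1+st[1:,4].argmax();print(st[i],c[i])
b=cv2.boxPoints(cv2.minAreaRect(cv2.findContours((lab==i).astype(np.uint8),0,2)[0][0]))
P=np.array([ray(C,*q,108)[:2] for q in b]);print(b.round(),P.round(1),P.mean(0))
e=[P[1]-P[0],P[2]-P[1]];print([ (np.linalg.norm(x).round(1),np.degrees(np.arctan2(x[1],x[0])).round(1)) for x in e])
```

```text
[436.3  25.6 177.7] [-89.7  -0.6 -37.6] 51.098334424207756
[306.68402817 271.13962988]
[ 293  217   26  100 2365] [305.79830867 268.1987315 ]
[[293. 217.]
 [318. 217.]
 [318. 316.]
 [293. 316.]] [[443.5  54.4]
 [453.2  46.8]
 [420.6   4.4]
 [410.2  12.5]] [431.8900452   29.50856506]
[(np.float64(12.3), np.float64(-37.7)), (np.float64(53.5), np.float64(-127.5))]
```

Aligned: bar yaw 52.4°, centre (431.8,28.5). I shift and go down to z≈100.

Request:
arm_command(commands=[[60,[-0.15,0.1,-0.6],[0,0,0]],[60,[0,0,-1],[0,0,0]],[60,[-0.03,0,-0.5],[0,0,0]],[60,[-0.03,0,-0.1],[0,0,0]]])

```text
time: 9.47
tool_pos: [439.0, 26.4, 123.0]
tcp_rot: [-89.1, -1.5, -37.4]
ft_force: [-0.1, -0.4, 0.2]
finger_gap: 51.2
```

Request:
arm_command(commands=[[60,[-0.27,0.07,-0.1],[0.4,1.5,0]],[60,[-0.05,0,-0.35],[0,0.2,0]],[60,[-0.04,0,-0.3],[0,0,0]]])

```text
time: 9.72
tool_pos: [431.8, 27.7, 105.7]
tcp_rot: [-89.6, -0.2, -37.3]
ft_force: [0.3, -0.6, -0.6]
finger_gap: 51.1
```

Request:
arm_command(commands=[[60,[-0.04,0.02,-0.22],[0,0,0]],[0,[-0.04,0,-0.1],[0,0,0]],[0,[-0.03,0,-0.06],[0,0,0]],[0,[-0.02,0,-0.04],[0,0,0]]], force=60)

```text
time: 10.05
tool_pos: [430.3, 29.5, 98.0]
tcp_rot: [-89.3, -0.2, -37.2]
ft_force: [4.7, -4.9, 9.9]
finger_gap: 15.5
```

Request:
arm_command(commands=[[0,[0,0,0],[0,0,0]],[0,[0,0,0],[0,0,0]]])

```text
time: 10.22
tool_pos: [431.8, 29.7, 100.0]
tcp_rot: [-89.2, -0.4, -37.2]
ft_force: [-0.9, 0.9, -2.2]
finger_gap: 13.0
```

Gripped at z≈99 with a gap of 13 mm. I lift, carry over the base and turn +13.5° to tool yaw -24°.

Request:
arm_command(commands=[[0,[0,0,0.5],[0,0,0]],[0,[0,0,1],[0,0,0]],[0,[0,0,1],[0,0,0]],[0,[0,0,1],[0,0,0]],[0,[0,0,1],[0,0,0]]], force=80)

```text
time: 10.63
tool_pos: [423.2, 30.1, 228.7]
tcp_rot: [-89.9, 0.6, -37.2]
ft_force: [0.6, -0.2, -0.7]
finger_gap: 12.8
```

Request:
arm_command(commands=[[0,[0.6,-0.7,0.2],[0,0,2.7]],[0,[0.6,-0.7,0.2],[0,0,2.7]],[0,[0.6,-0.7,0.2],[0,0,2.7]],[0,[0.6,-0.7,0.1],[0,0,2.7]],[0,[0.6,-0.7,0],[0,0,2.7]]])

```text
time: 11.05
tool_pos: [517.2, -75.5, 258.8]
tcp_rot: [-89.5, -0.0, -22.8]
ft_force: [0.1, 0.4, -0.2]
finger_gap: 13.0
```

Request:
arm_command(commands=[[0,[0.6,-0.7,0],[0,0,0]],[0,[0.6,-0.7,0],[0,0,0]],[0,[0.6,-0.7,0],[0,0,0]],[0,[0.6,-0.6,0],[0,0,0]],[0,[0,0,0],[0,0,0]]])

```text
time: 11.47
tool_pos: [592.9, -164.8, 253.9]
tcp_rot: [-89.6, 0.2, -22.7]
ft_force: [0.8, 0.2, -1.6]
finger_gap: 12.8
```

Request:
arm_command(commands=[[0,[0.43,-0.25,-0.5],[0,0,0]],[0,[0,0,-0.5],[0,0,0]],[0,[0,0,0],[0,0,0]]])

```text
time: 11.72
tool_pos: [606.3, -174.1, 220.3]
tcp_rot: [-89.6, 0.4, -22.8]
ft_force: [-0.8, 0.1, -2.7]
finger_gap: 12.7
```

Run:
```python
from h import *
snapshot('wrist');s=sense();C=cam('wrist',s);I=snapshot('wrist');cv2.imwrite('pics/w11.png',I)
print(s['tool_pos'].round(1),s['tcp_rot'].round(1),s['joint_pos'].round(1))
hsv=cv2.cvtColor(I,cv2.COLOR_BGR2HSV);m=cv2.inRange(hsv,(0,0,170),(180,50,255))
n,_,st,c=cv2.connectedComponentsWithStats(m)
for i in range(1,n):
    p=ray(C,*c[i],8)
    if 15<st[i,4]<400 and abs(p[0]-606)<60 and abs(p[1]+173)<60:print(st[i],c[i].round(1),p.round(1))
```

```text
[ 606.4 -174.2  221.5] [-89.6   0.3 -22.8] [-20.9  13.3  81.8   0.4  85.3   1.9]
[348 138  11  11  92] [353.  143.2] [ 653.9 -131.     8. ]
[245 174  11  11  87] [250. 179.] [ 563.8 -124.8    8. ]
[364 190  15  10  94] [370.9 194.4] [ 652.6 -176.     8. ]
[396 214   4  20  30] [396.8 223.8] [ 664.2 -208.4    8. ]
[380 239   9  11  66] [384.3 243.8] [ 648.1 -221.1    8. ]
[310 279  16   3  46] [317.8 280. ] [ 581.4 -229.9    8. ]
```

View pics/w11.png

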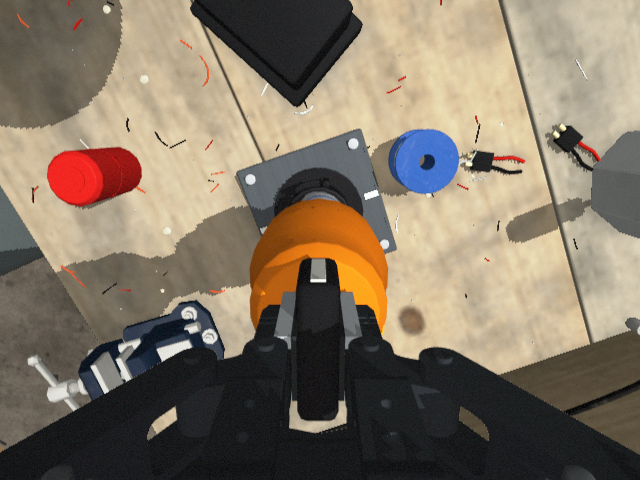

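The bar is held squarely and the shell is level. The bolts again give the base at (606,-173). I lower in stages with the TCP aimed at (606.4,-172.3).

Request:
arm_command(commands=[[0,[0,0.06,-0.6],[0,0,0]],[0,[0,0,-0.6],[0,0,0]],[0,[0,0,-0.5],[0,0,0]],[0,[0,0,-0.05],[0,0,0]]])

```text
time: 12.15
tool_pos: [608.5, -171.5, 176.2]
tcp_rot: [-89.6, -0.3, -22.7]
ft_force: [-0.3, 0.9, -2.3]
finger_gap: 12.9
```

Request:
arm_command(commands=[[0,[-0.07,-0.03,-0.4],[0,0.3,0]],[0,[-0.02,0,-0.4],[0,0,0]],[0,[-0.02,0,-0.05],[0,0,0]]])

```text
time: 12.4
tool_pos: [606.1, -172.1, 152.9]
tcp_rot: [-89.7, -0.3, -22.6]
ft_force: [-0.9, -0.1, -1.7]
finger_gap: 12.6
```

Request:
arm_command(commands=[[0,[-0.02,0,-0.4],[0,0,0]],[0,[-0.02,0,-0.3],[0,0,0]],[0,[-0.02,0,-0.05],[0,0,0]]])

```text
time: 12.65
tool_pos: [605.5, -172.7, 130.9]
tcp_rot: [-89.7, -0.5, -22.6]
ft_force: [0.7, -0.6, 8.3]
finger_gap: 12.5
```

Run:
```python
from h import *
for i in range(4):
    s=sense();print(s['tool_pos'].round(1),s['tcp_rot'].round(1),s['ft_force'].round(1),s['wrist_torque'].round(2));I=snapshot('wrist')
C=cam('wrist',s);cv2.imwrite('pics/w12.png',I)
hsv=cv2.cvtColor(I,cv2.COLOR_BGR2HSV);m=cv2.inRange(hsv,(5,130,50),(18,255,255))
n,lab,st,c=cv2.connectedComponentsWithStats(m);i=1+st[1:,4].argmax();L=lab==i
print(st[i])
# extreme left/right rows of skirt
for v in range(st[i,1],min(479,st[i,1]+st[i,3]),12):
    u=np.where(L[v])[0];
    if len(u):print(v,u.min(),u.max(),end=' | ')
m=cv2.inRange(hsv,(0,0,170),(180,50,255));n,_,st,c=cv2.connectedComponentsWithStats(m)
for i in range(1,n):
    p=ray(C,*c[i],8)
    if 15<st[i,4]<600 and abs(p[0]-606)<60 and abs(p[1]+173)<60:print(st[i],c[i].round(1),p.round(1))
```

```text
[ 605.5 -172.7  130.9] [-89.7  -0.5 -22.6] [ 0.7 -0.6  8.3] [ 0.21 -0.05  0.03]
[ 605.6 -172.6  131.2] [-89.7  -0.5 -22.6] [-0.  -0.4 -1.1] [ 0.11 -0.02  0.02]
[ 605.5 -172.5  131.5] [-89.7  -0.5 -22.6] [-0.4  0.8 -1.6] [ 0.02 -0.01 -0.07]
[ 605.5 -172.6  131.7] [-89.7  -0.5 -22.6] [ 0.  -0.3 -1.4] [-0.05  0.05  0.01]
[  249   198   139   135 10490]
198 316 322 | 210 282 355 | 222 270 367 | 234 262 375 | 246 256 381 | 258 252 385 | 270 250 387 | 282 250 386 | 294 251 385 | 306 250 386 | 318 251 385 | 330 380 381 | [358 143  14  15 162] [364.3 150. ] [ 654.  -131.1    8. ]
[219 191  13  14 147] [225.  197.6] [ 563.7 -124.8    8. ]
[378 212  20  13 157] [387.4 217.8] [ 652.6 -175.8    8. ]
[419 243   5  25  50] [420.3 256. ] [ 663.8 -207.9    8. ]
[240 260  11   9  56] [245.  264.1] [ 556.5 -169.     8. ]
[398 277  13  12 122] [404.  282.7] [ 647.8 -221.4    8. ]
[310 279  16   3  46] [317.8 280. ] [ 596.  -197.5    8. ]
[278 336  13   6  46] [285.6 338.1] [ 559.2 -228.3    8. ]
```

Run:
```python
from h import *
s=sense();C=cam('wrist',s);a=np.radians(s['tcp_rot'][2]+90);d=np.array([np.cos(a),np.sin(a)])
I=cv2.imread('pics/w12.png');hsv=cv2.cvtColor(I,cv2.COLOR_BGR2HSV);m=cv2.inRange(hsv,(5,130,50),(18,255,255))
pts=[]
for u in range(265,375,5):
    v=np.where(m[:,u])[0]; v=v[v>190]
    pts.append(ray(C,u,v.min()-.5,s['tool_pos'][2]-99)[:2])
pts=np.array(pts);from scipy.optimize import least_squares
f=least_squares(lambda c:np.linalg.norm(pts-c,axis=1)-35,[606,-173]);print('shell rim centre',f.x.round(1),'rms',np.sqrt(np.mean(f.fun**2)).round(2),'tcp',s['tool_pos'].round(1))
```

```text
shell rim centre [ 605.2 -175.7] rms 0.21 tcp [ 605.5 -172.5  131.8]
```

The skirt-rim fit gives the shell at (605.2,-175.7), about 2.7 mm in -y of the base. That agrees with the sign of the contact torque. I shift +y by 2.7 and go down.

Request:
arm_command(commands=[[0,[0,0,0.05],[0,0,0]],[0,[0.02,0.09,0],[0,0,0]],[0,[0,0,-0.1],[0,0,0]]])

```text
time: 13.1
tool_pos: [606.7, -169.9, 131.3]
tcp_rot: [-89.7, -0.6, -22.6]
ft_force: [0.4, -0.1, 0.1]
finger_gap: 12.7
```

```bash
cat > rim.py <<'E'
from h import *
from scipy.optimize import least_squares
snapshot('wrist');s=sense();C=cam('wrist',s);I=snapshot('wrist')
hsv=cv2.cvtColor(I,cv2.COLOR_BGR2HSV);m=cv2.inRange(hsv,(5,130,50),(18,255,255));pts=[]
for u in range(265,375,5):
    v=np.where(m[:,u])[0]; v=v[v>150]; pts.append(ray(C,u,v.min()-.5,s['tool_pos'][2]-99)[:2])
f=least_squares(lambda c:np.linalg.norm(np.array(pts)-c,axis=1)-35,[606,-173]);print('rim',f.x.round(1),np.sqrt(np.mean(f.fun**2)).round(2),s['tool_pos'].round(1),s['tcp_rot'].round(1),s['ft_force'].round(1),s['wrist_torque'].round(2))
m=cv2.inRange(hsv,(0,0,170),(180,50,255));n,_,st,c=cv2.connectedComponentsWithStats(m)
for i in range(1,n):
    p=ray(C,*c[i],8)
    for q in [(563.7,-124.8),(647.8,-221.4),(654,-131)]:
        if 15<st[i,4]<600 and np.hypot(*(p[:2]-q))<5: print('bolt',p.round(1))
E
python3 rim.py
```

```text
rim [ 605.8 -173.1] 0.23 [ 606.2 -170.   130.3] [-89.7  -0.5 -22.6] [-0.5  0.9 -1.9] [-0.02 -0.01  0.02]
bolt [ 654.1 -131.1    8. ]
bolt [ 563.7 -125.     8. ]
bolt [ 647.7 -221.4    8. ]
```

Rim at (605.8,-173.1) against base (605.7,-173.2), so it is aligned. Down.

Request:
arm_command(commands=[[0,[-0.02,0,-0.2],[0,0,0]],[0,[-0.01,0,-0.2],[0,0,0]]])

```text
time: 13.37
tool_pos: [605.8, -170.2, 118.7]
tcp_rot: [-89.7, -0.6, -22.6]
ft_force: [-0.2, -0.2, -1.5]
finger_gap: 13.1
```

The TCP is at 118.7, which is below the wrong-angle height of 121, and there is no contact. I continue to the flange.

Request:
arm_command(commands=[[0,[-0.01,0,-0.2],[0,0,0]],[0,[-0.01,0,-0.12],[0,0,0]]])

```text
time: 13.53
tool_pos: [605.3, -170.5, 108.0]
tcp_rot: [-89.7, -0.6, -22.6]
ft_force: [-3.3, -3.4, 25.2]
finger_gap: 12.8
```

Rim on the flange (TCP 108, 25 N). I ease off and twist clockwise, letting the TCP orbit the 3 mm grip offset.

Request:
arm_command(commands=[[0,[0.01,0,0.03],[0,0,-3]],[0,[0.02,-0.01,0],[0,0,-7]],[0,[0.02,-0.01,0],[0,0,-7]]])

```text
time: 13.78
tool_pos: [606.3, -170.9, 108.2]
tcp_rot: [-89.7, -0.5, -40.0]
ft_force: [-2.4, 2.1, 5.7]
finger_gap: 12.8
```

Request:
arm_command(commands=[[0,[0.01,-0.01,0],[0,0,-7]],[0,[0.01,-0.01,0],[0,0,-7]],[0,[0.01,-0.01,0],[0,0,-7]]])

```text
time: 14.03
tool_pos: [606.6, -171.1, 108.1]
tcp_rot: [-89.8, -0.4, -61.5]
ft_force: [-1.0, 2.8, 3.9]
finger_gap: 12.5
```

```bash
python3 rim.py
```

```text
rim [ 604.1 -173.2] 0.22 [ 606.7 -171.1  108.2] [-89.7  -0.4 -62. ] [-0.7  1.9  3.4] [ 0.47  0.21 -0.02]
bolt [ 653.8 -131.     8. ]
bolt [ 647.6 -221.2    8. ]
bolt [ 563.4 -124.7    8. ]
```

Turning freely. About 32° to go.

Request:
arm_command(commands=[[0,[0.04,-0.01,0],[0,0,-7]],[0,[0.02,-0.01,0],[0,0,-7]],[0,[0.01,-0.01,0],[0,0,-7]]])

```text
time: 14.38
tool_pos: [608.8, -171.8, 108.2]
tcp_rot: [-89.8, -0.4, -81.9]
ft_force: [-2.4, 1.7, 3.3]
finger_gap: 12.8
```

```bash
python3 rim.py
```

```text
rim [ 605.5 -173.2] 0.22 [ 608.8 -171.8  108.2] [-89.7  -0.4 -82.5] [-1.1  0.3  3.6] [0.21 0.18 0.01]
bolt [ 653.8 -130.8    8. ]
bolt [ 647.5 -221.2    8. ]
bolt [ 563.4 -124.6    8. ]
```

Request:
arm_command(commands=[[0,[0.01,-0.01,0],[0,0,-5]],[0,[0,-0.01,0],[0,0,-4]]])

```text
time: 14.65
tool_pos: [609.3, -172.3, 108.2]
tcp_rot: [-89.7, -0.4, -90.0]
ft_force: [-1.4, 2.4, 3.6]
finger_gap: 12.7
```

```bash
python3 rim.py|head -1
```

```text
rim [ 605.9 -173.4] 0.22 [ 609.3 -172.4  108.2] [-89.7  -0.4 -90.2] [-1.4  0.6  2.9] [0.29 0.16 0.03]
```

Request:
arm_command(commands=[[0,[0,0,0],[0,0,-3]]])

```text
time: 14.83
tool_pos: [609.4, -172.4, 108.2]
tcp_rot: [-89.7, -0.4, -92.4]
ft_force: [-0.9, 2.5, 3.9]
finger_gap: 12.7
```

```bash
python3 rim.py|head -1
```

```text
rim [ 605.9 -173.3] 0.24 [ 609.4 -172.4  108.2] [-89.7  -0.4 -92.8] [-1.7  1.5  3.5] [0.37 0.27 0.02]
```

Still free at -92.8. I keep nudging until the stop shows in the torque.

Request:
arm_command(commands=[[0,[0,0,0],[0,0,-3]],[0,[0,0,0],[0,0,-2]]])

```text
time: 15.1
tool_pos: [609.0, -172.2, 108.3]
tcp_rot: [-89.8, -0.4, -96.9]
ft_force: [-1.6, 0.2, 3.0]
finger_gap: 12.3
```

```bash
python3 rim.py|head -1
```

```text
rim [ 605.3 -172.9] 0.17 [ 609.1 -172.2  108.3] [-89.8  -0.4 -97. ] [-2.2  1.9  3.5] [0.47 0.33 1.15]
```

The stop is reached (1.15 N·m about z). I release and retreat upward.

Request:
arm_command(commands=[[50,[0,0,0],[0,0,0]],[50,[0,0,0],[0,0,0]],[50,[0,0,0],[0,0,0]],[50,[0,0,0.3],[0,0,0]]])

```text
time: 15.53
tool_pos: [607.5, -172.3, 114.2]
tcp_rot: [-90.0, -0.4, -96.2]
ft_force: [-0.1, 0.3, -0.3]
finger_gap: 42.6
```

Request:
arm_command(commands=[[50,[0,0,1],[0,0,0]],[50,[0,0,1],[0,0,0]],[50,[0,0,1],[0,0,0]],[50,[0,0,0.5],[0,0,0]],[50,[0,0,0],[0,0,0]]])

```text
time: 15.95
tool_pos: [605.6, -172.3, 224.8]
tcp_rot: [-90.1, -0.4, -96.0]
ft_force: [0.0, -1.6, -0.4]
finger_gap: 42.9
```

Run:
```python
from h import *
snapshot('wrist');s=sense();C=cam('wrist',s);I=snapshot('wrist');cv2.imwrite('pics/w13.png',I)
print(s['tool_pos'].round(1),s['tcp_rot'].round(1),s['ft_force'].round(1))
o=proj(C,(606,-173,118));print(o,'marks',proj(C,(652.6,-175.8,6)).round(),proj(C,(558,-169.5,6)).round())
m=((I.max(2)<48)*255).astype(np.uint8);k=np.zeros_like(m);cv2.circle(k,tuple(int(x) for x in o),70,255,-1);m&=k
n,lab,st,c=cv2.connectedComponentsWithStats(m);i=1+st[1:,4].argmax();print(st[i])
b=cv2.boxPoints(cv2.minAreaRect(cv2.findContours((lab==i).astype(np.uint8),0,2)[0][0]))
P=np.array([ray(C,*q,118)[:2] for q in b]);print(P.round(1),P.mean(0).round(1))
for x in (P[1]-P[0],P[2]-P[1]): print(np.linalg.norm(x).round(1),np.degrees(np.arctan2(x[1],x[0])).round(1))
hsv=cv2.cvtColor(I,cv2.COLOR_BGR2HSV);m=cv2.inRange(hsv,(0,0,170),(180,50,255));n,_,st,c=cv2.connectedComponentsWithStats(m)
for i in range(1,n):
    p=ray(C,*c[i],6)
    if 15<st[i,4]<600 and abs(p[0]-606)<60 and abs(p[1]+173)<60: print('w',c[i].round(),p.round(1))
J=snapshot('side')[195:325,225:400];cv2.imwrite('pics/fin.png',np.hstack([I[:,:,:],np.zeros((480,10,3),np.uint8)]) [:, :640])
J=cv2.resize(J,(400,297));I2=cv2.resize(I,(400,300))[:297];cv2.imwrite('pics/fin.png',np.hstack([I2,J]))
```

```text
[ 605.6 -172.3  223.7] [-90.1  -0.4 -96. ] [-0.  -0.5  0. ]
[317.2689427  246.42446556] marks [314. 154.] [318. 262.]
[ 305  199   25   86 1773]
[[ 635.1 -168.7]
 [ 634.2 -181.5]
 [ 581.3 -178.1]
 [ 582.3 -164.5]] [ 608.2 -173.2]
12.9 -94.1
53.0 176.3
w [353. 135.] [ 664.7 -209.5    6. ]
w [314. 154.] [ 652.3 -176.1    6. ]
w [369. 155.] [ 647.4 -221.2    6. ]
w [260. 158.] [ 653.6 -130.5    6. ]
w [316. 202.] [ 612.3 -172.9    6. ]
w [384. 215.] [ 594.7 -230.6    6. ]
w [388. 259.] [ 554.  -232.2    6. ]
w [369. 258.] [ 556.7 -215.1    6. ]
w [267. 262.] [ 563.  -124.3    6. ]
```

View pics/fin.png

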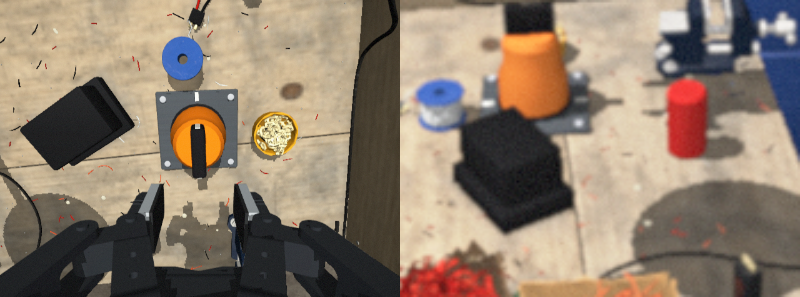

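The pod is closed: bar at -3.7° against the base axis at -3.9°, with the reel and tip cleaner in place. Last, a numeric check of the charger and tester against the first side picture, then hand in.

Run:
```python
from h import *
a=cv2.imread('pics/side0.png');b=snapshot('side')
for n,(x0,x1,y0,y1) in {'charger':(385,425,333,390),'tester':(370,383,306,342),'reel':(230,254,228,254),'cleaner':(272,300,203,222)}.items():
    f=lambda I:cv2.cvtColor(I,cv2.COLOR_BGR2HSV)[y0:y1,x0:x1]
    g=lambda I:(I[y0:y1,x0:x1].max(2)<60) if n in('charger','tester') else (f(I)[...,1]>130)
    A,B=g(a),g(b);print(n,A.sum(),B.sum(),'IoU',round((A&B).sum()/(A|B).sum(),3), [np.argwhere(M).mean(0).round(1).tolist() for M in(A,B)])
```

```text
charger 1061 1032 IoU 0.896 [[27.2, 18.9], [27.3, 18.9]]
tester 153 223 IoU 0.621 [[18.4, 6.3], [20.7, 7.5]]
reel 148 148 IoU 0.973 [[7.4, 11.9], [7.5, 11.9]]
cleaner 146 312 IoU 0.449 [[14.5, 13.8], [12.1, 11.5]]
```

Run:
```python
from h import *
a=cv2.imread('pics/side0.png');b=snapshot('side')
A,B=(cv2.GaussianBlur(cv2.cvtColor(I,6),(3,3),0) for I in (a,b))
t=A[302:326,370:380]
r=cv2.matchTemplate(B[290:345,358:392],t,cv2.TM_CCOEFF_NORMED);_,v,_,l=cv2.minMaxLoc(r);print(v,'shift px',l[0]+358-370,l[1]+290-302)
a0=cv2.resize(np.hstack([a[300:350,360:420],b[300:350,360:420]]),None,fx=6,fy=6,interpolation=2);cv2.imwrite('pics/t.png',a0)
```

```text
0.976862907409668 shift px 0 0
```

The tester has shifted 0 px with a match score of 0.98, so it is untouched. I hand in.

```bash
python3 -c "
from bench import *
print(sense()['time']);print(hand_in())"
```

```text
16.2
the job is handed in; nothing more can be done
None
```

The pod is closed and handed in at 16.2 s. The capsule stands in the cup. The orange shell is down on the flange and twisted clockwise until it met the stops. The gripper is open and clear, about 115 mm above the closed position.

**Last checks**
- **Shell height:** the TCP read 108 mm with the rim on the flange, against 109 expected.
- **Twist:** the stop showed as 1.15 N·m about the vertical. The bar then measured -3.7°, against -3.9° for the base's axis, so it lies along the white marks.
- **Bystanders:** the charger, tester and reel show no measurable shift from the first side picture. The tip cleaner is partly hidden in that view, so its comparison was not usable. In the last wrist picture it stands beside the base as before.

**What did not go smoothly**
- The arm drifted while the fingers closed, so the first grip on the capsule was bad. I let go, re-centred and gripped it again.
- Seating the capsule pressed down with 68 N for a moment. That is under the 120 N wrist limit. It came through the held capsule or the fingertips on the cup, so I don't expect the 40 N body limit to apply, but I could not confirm that.
- On the way down the shell first touched a lug, being 2.7 mm off centre, with about 10 N. I corrected it and it then went down freely.

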